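# Pin the dish handle, lift the gilded ball and turn it for inspection

## Task

I want to look round the freshly gilded ball in its carrying dish. Lock the dish's swing-over handle by dropping the loose pin from the rack fully home, its collar down on the plate, through the hole in the handle's foot and the lug below it; then lift the dish by its wooden grip straight up off the drying board, a good hand's breadth (about 100 mm) clear, and only then give it a quarter turn, either way, and finish still holding it up there, level and steady. Keep the ball in the middle of the dish all the while, never tip the dish, never let the gripper touch the gilding, and leave the tin, the tape and the small finial where they are.

Things in the scene. Friction and masses are not known exactly. Their poses are not given: they have to be found in the camera images.
- board: Drying board, fixed, wood, 180 mm square with a 60 mm wide tongue out to x = 145 mm (under the dish's lug), top 30 mm above the table; origin at the middle of the square at table level, x and y along its edges. A wooden ring on it (inner radius 43 mm, 6 mm high) locates the dish's foot. Its place and yaw differ each time.
- dish: Loose round steel carrying dish, 151 mm across, rim 30 mm high; origin at the centre of the underside of its foot (80 mm across), z up. Starts centred in the board's ring, axes parallel to the board's. Floor dished like a sphere of 250 mm radius. A lug plate (40 mm wide, z 20 to 28 mm, on two stub feet at x = 98 mm) sticks out along +x to x = 136 mm. Weighs 0.45 to 0.7 kg with handle and pin.
- dish_centre (a point): Middle of the dish's inner floor, on its axis, 14 mm above the dish's origin; axes as the dish's.
- lug_hole (a point): Mouth of the upright 12 mm hole through the handle's foot plate (40 mm wide, x 80 to 136 mm, z 28 to 36 mm in the dish's frame) and on through the lug under it, 16 mm deep in all, with 20 mm free below it. The point is on the top face of the foot plate, at x = 120 mm, z = 36 mm in the dish's frame; axes as the dish's.
- grip (a point): Centre of the wooden grip bar over the dish, 90 mm long (along the dish's x), 18 mm wide, 24 mm high, at x = 28, y = 0, z = 95 mm in the dish's frame, nearly over the balance point of dish, handle and pin. Grasp from above, fingers closing along the dish's y. The ball's top lies 41 mm below this point.
- handle (a joint): Swing of the C-shaped handle (foot plate, 12 mm round post, grip bar) about its upright post at x = 88 mm of the dish, rad: 0 = grip over the dish, against its stop, holes in line. It starts there and is kept by slight friction (0.04 N m). Grows counter-clockwise from above to 1.7.
- ball: Gilded turned wooden ball, 40 mm across, 25 to 45 g, loose in the middle of the dish; it rolls easily; for its place use ball_center.
- ball_center (a point): Centre of the ball, 20 mm above the dish's floor.
- pin: Loose drop pin upright in the rack's middle hole; origin at the tip of its foot, z up along it. Steel shank 10 mm thick, 26 mm long, tip tapered to 6 mm over 4 mm; then a collar 22 mm across, 4 mm thick; then a round wooden knob 16 mm across, from 30 to 64 mm above the origin, to be pinched from above. Weighs 35 g.
- pin_collar (a point): On the pin's axis at the underside of its collar, 26 mm above the pin's tip. The pin is home when this point lies on the top face of the handle's foot plate.
- rack: Fixed wooden pin rack, 120 mm (x) by 60 mm (y), 40 mm high, with three upright 13 mm holes 32 mm deep, 40 mm apart along its x; origin at its centre at table level. The pin's collar rests on its top. It may stand at either side.
- tin: Bystander: closed steel tin, 74 mm across and 85 mm high, loose; origin at the centre of its underside. At the side where the rack is not.
- tape: Bystander: roll of tape lying flat, 90 mm across, 24 mm high, loose; origin at the centre of its underside.
- finial: Bystander: small gilded onion finial, 48 mm across, 70 mm high, standing loose; origin at the centre of its underside.
Mind the look-alikes: they are no part of the job. There is more than one size of the rack; the one meant has the size given above.

How it is judged (in metres and radians):
On the way, in this order (a step that is already met when the one before it is completed fails the run):
1. the pin is fully home through the handle's foot and the lug, with the dish still on the board (horizontal distance between pin_collar and lug_hole below 0.004 m and z of pin_collar in the frame of lug_hole below 0.004 m and angle between the z axis of pin and the z axis of dish, either way round below 0.15 rad and z of dish in the frame of board below 0.036 m), for 0.2 s.
2. the dish is lifted clear of the board, not yet turned (z of dish in the frame of board above 0.055 m and angle between the x axis of dish and the x axis of board, either way round below 0.35 rad and contact force between the fingers and dish above 1 N and contact force between dish and board below 0.1 N), for 0.1 s.
At the end, for the whole second after the job is handed in: Fingers alone hold the dish still, 60 mm or more above its place on the board, turned 90 (within 10) degrees either way from the board, level to 4.5 degrees, ball within 16 mm of the dish's middle, pin home (collar within 4 mm of the foot plate, handle in place) (z of dish in the frame of board above 0.09 m and angle between the x axis of dish and the x axis of board, either way round above 1.4 rad and angle between dish's own z axis and vertical below 0.08 rad and horizontal distance between ball_center and dish_centre below 0.016 m and z of ball_center in the frame of dish_centre between 0.015 and 0.028 m and contact force between the fingers and dish above 1 N and linear speed of dish below 0.03 m/s and angular speed of dish below 0.15 rad/s and contact force between dish and board below 0.1 N and contact force between dish and rack below 0.1 N and contact force between dish and tin below 0.1 N and contact force between dish and finial below 0.1 N and contact force between dish and tape below 0.1 N and horizontal distance between pin_collar and lug_hole below 0.005 m and z of pin_collar in the frame of lug_hole below 0.004 m and value of joint handle below 0.12 rad); the arm keeps its last pose, push and grip.
It fails at once if the ball runs out towards the rim (more than 35 mm from the middle of the dish) (distance between ball_center and dish_centre above 0.042 m).
It fails at once if the gripper touches the ball (contact force between any of the fingers, the arm and ball above 0.05 N).
It fails at once if the dish is tipped by more than 14 degrees (angle between dish's own z axis and vertical above 0.25 rad).
It fails at once if the tin, the tape or the finial is moved by more than 15 mm or knocked over (distance of any of tin, tape, finial from where it was at the start of the episode above 0.015 m or angle between any of tin, finial's own z axis and vertical above 0.5 rad).
It also fails if it takes over 72 s, if anything falls off the work surface, if the arm or the gripper's body presses on something with over 40 N, if the wrist force passes 120 N, or if a joint passes its speed limit or range.

## Robot

A 6-joint arm with a two-finger parallel gripper is mounted at the origin on the work surface. World frame = base frame: x ahead of the robot, y to its left, z up, the work surface at z = 0. Lengths are in m, angles in degrees, forces in N, time in s.
With the tool pointing down it reaches from about 0.4 to 0.825 m from the base axis. Payload 7 kg.
Tool frame: the origin (TCP) lies on the centre line of the jaws, within the pads' length; the fingertips stand 22 mm ahead of it and the grasp point (between the pads) lies 3 mm ahead of it; z points along the fingers, y is the line along which they close (so a half turn about z gives the same grasp; the last joint's range is limited). The gripper opens to 88 mm and grips with 3 to 60 N. Pads are 19 mm wide; open, the fingers measure 130 mm over their backs; the gripper's body (78 mm by 193 mm) begins 47 mm behind the grasp point.
Start: joints at [92.71, 20.546, 0.682, 0, -70.136, -16.507], TCP at [0.161, 0.655, 0.249] pointing down, gripper open.
Joint ranges: [-176.03, 176.03], [-82.01, 121.73], [-58.28, 71.71], [-173.87, 95.51], [-174.79, -0.11], [-173.66, 173.66]. Speed limits (degrees/s): [136.94, 136.94, 172.46, 180, 180, 180].

## Interface

Orientations are given as [roll, pitch, yaw] about the fixed x, y, z axes, in that order (R = Rz(yaw) Ry(pitch) Rx(roll)).
In Python, from plant import get_state, cams, r gives the robot as it stands.
- The arm moves only by the tool apply_moves, never from a script. Its argument "targets" is a list of rows, each an object with "dp": the shift along the world's x, y, z in m, a list of three; "yaw": the turn about the world's z in degrees. In form: [{"dp": [x, y, z], "yaw": yaw}, ...]. A call has 1 to 20 rows; each row is the pose to reach, as a shift and turn from the pose commanded when the call began; what a row does not reach only later rows make up. A row lasts 1/12 s, in which the tool goes at most 41.7 mm and 7.16 degrees, less where a joint would pass 70% of its speed; a pose out of reach is approached as far as the arm can. A call with a gripper value outside its range is refused whole. "grip" is the gripper command: -1 is fully open, 1 is shut, values between are in proportion, set as the call begins (left out, the last holds). The fingers move at their own pace and stop on an object; "squeeze" is the grip in N (left out, the last holds). Time passes only in rows, so rows that repeat a pose let the fingers close. It gives the time, the measured TCP pose, the force, the opening and the grip force at its end, in the units of the state.
- get_state(): the state, without advancing time (a new reading comes with each control period).
- cams.capture(name): name is "scene" or "side" or "wrist"; returns a dict with "image" (400x640x3 uint8, red, green, blue), "range_z" (400x640 float32, m along the optical axis (not along the pixel's ray), 0 where there is no reading), "fx", "fy", "cx", "cy" (pixels), "R" (3x3) and "t" (3): a world point X has camera coordinates R X + t; the wrist camera has in their place "T_tool_cam" (4x4, takes a point from camera to tool coordinates, whose origin is the TCP and whose axes are the flange's). Camera axes: x right, y down, z forward; pixel columns grow to the right and rows downward; lengths in m; the calibration is good to about 2 mm. A picture is of the moment at which its call begins: read the wrist's pose just before it.
- r.close_job(): hands the job in; it is judged then, once.
The state is a dict: "time_s": time; "joints": joint angles; "qd": joint speeds; "joint_torque": joint torques, N m; "tcp_pos": TCP position; "eef_rot": TCP orientation; "contact_force": force on the tool from outside, world axes, zero at the start; "moment": the same for the moment, N m; "gripper_width": finger opening in m; "gripper_force": force on a finger pad.
Only numpy, scipy, OpenCV 4.12 (cv2) and the standard library are available. Lean on these libraries where they do the work, as an engineer would, in place of code of your own. Each camera call takes 0.05 s, during which the arm holds its last target. There are 200 camera calls.

## Working session

There is one attempt and no reset: what is moved stays moved. The work goes in short steps, Python scripts to look and compute and a tool call to move; the robot and the scene stay as the last step left them, time stands still between calls to the robot, and variables do not carry over. Pictures are saved under pics/ and viewed, at most 11 in all, crops included, and the job is handed in when it is done.

Besides the shell and the picture viewer there is one more tool, called as name(argument=value, ...) on one line, values as JSON. apply_moves: Moves the arm, as the interface text tells. Its arguments: {"type":"object","properties":{"targets":{"type":"array","items":{"type":"object","properties":{"dp":{"type":"array","items":{"type":"number"}},"yaw":{"type":"number"}}}},"grip":{"type":"number"},"squeeze":{"type":"number"}},"required":["targets"]}

```bash
mkdir -p pics; ls; python3 - <<'E'
from plant import get_state,cams,r
import cv2,numpy as np
s=get_state();print(s)
a=[cams.capture(n) for n in("scene","side")]
for n,c in zip(("scene","side"),a):
    np.savez("pics/%s0.npz"%n,**c); cv2.imwrite("pics/%s0.png"%n,c["image"][:,:,::-1])
    print(n,c["fx"],c["cx"],c["cy"],-c["R"].T@c["t"],c["R"][2])
E
```

```text
pics
{'time_s': 0.0, 'joints': array([ 9.27094009e+01,  2.05911034e+01,  6.33740341e-01, -2.10616131e-02,
       -7.01359261e+01, -1.65047228e+01]), 'qd': array([-0.00437314, -0.11388167, -0.05024209, -0.0003288 ,  0.07419857,
       -0.02699001]), 'joint_torque': array([ 6.94095743e-04, -5.82722998e+01,  2.93055189e+01,  6.99753240e+00,
        7.03173835e-03, -1.36252502e-04]), 'tcp_pos': array([0.16089119, 0.65507377, 0.24762319]), 'eef_rot': array([ 1.79904929e+02, -7.52215680e-03, -1.38024883e+01]), 'contact_force': array([0.51958405, 0.91359351, 0.92371499]), 'moment': array([-0.01869463,  0.02361919,  0.03572422]), 'gripper_force': 0.0, 'gripper_width': 0.0874028760257998}
scene 482.9796125063382 319.07446849843717 207.49707641155592 [ 0.94157689 -0.62433478  0.88243397] [-0.38227926  0.59532933 -0.70671462]
side 457.381439320006 320.65697051945 206.50252007228514 [ 0.17845318 -0.92641687  0.7667658 ] [ 0.26565615  0.78337923 -0.56191084]
```

View pics/scene0.png

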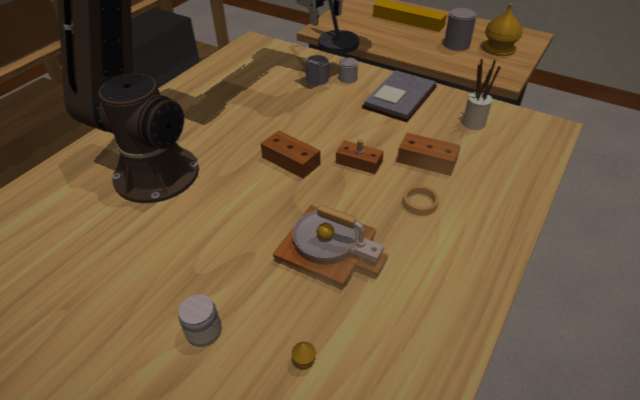

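View pics/side0.png

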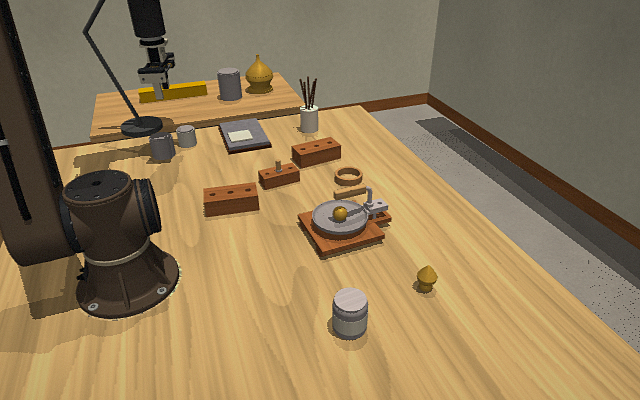

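The scene view shows the pin rack with the pin at about (360,150), flanked by two empty, larger racks. It also shows the dish at (325,235), the lug plate at (368,249), the grip at (337,215), the tin at (200,320), the finial at (303,355) and the tape at (420,200). The side view agrees: pin at (278,165), lug at (376,209).

```bash
cat > h.py <<'E'
import numpy as np,cv2
from scipy.spatial.transform import Rotation as Ro
from plant import get_state,cams,r
def ray(c,uv):
    """centre, directions for fixed or wrist camera dict c (R,t world->cam)"""
    uv=np.atleast_2d(uv).astype(float)
    d=np.c_[(uv[:,0]-c["cx"])/c["fx"],(uv[:,1]-c["cy"])/c["fy"],np.ones(len(uv))]@c["R"]
    return -c["R"].T@c["t"],d
def plane(c,uv,z):
    o,d=ray(c,uv); return o+d*((z-o[2])/d[:,2])[:,None]
def depth(c,uv):
    o,d=ray(c,uv); uv=np.atleast_2d(uv).astype(int)
    return o+d*c["range_z"][uv[:,1],uv[:,0]][:,None]
def tri(c1,p1,c2,p2):
    o1,d1=ray(c1,p1);o2,d2=ray(c2,p2);d1=d1[0];d2=d2[0]
    s=np.linalg.lstsq(np.c_[d1,-d2],o2-o1,rcond=None)[0]
    a=o1+s[0]*d1;b=o2+s[1]*d2
    return (a+b)/2,np.linalg.norm(a-b)
def wrist(name):
    s=get_state();c=dict(cams.capture("wrist"))
    Rt=Ro.from_euler("xyz",s["eef_rot"],degrees=True).as_matrix();T=np.array(c["T_tool_cam"])
    Rc=Rt@T[:3,:3];tc=Rt@T[:3,3]+s["tcp_pos"]
    c["R"]=Rc.T;c["t"]=-Rc.T@tc
    np.savez("pics/%s.npz"%name,**c);cv2.imwrite("pics/%s.png"%name,c["image"][:,:,::-1])
    return s,c
def load(n): return dict(np.load("pics/%s.npz"%n))
E
python3 - <<'E'
from h import *
a=load("scene0");b=load("side0")
P={"pin":(360,146),"rack":(345,152),"lug":(372,252),"dish":(300,240),"ball":(325,231),"grip":(337,215),"tin":(198,306),"finial":(303,348),"tape":(420,193),"rackB":(429,148),"rackA":(290,147)}
for k,v in P.items(): print(k,depth(a,v)[0].round(3))
Q={"pin":(278,163),"lug":(376,209),"ball":(340,213),"grip":(350,192),"rack":(268,175)}
for k,v in Q.items(): print(k,depth(b,v)[0].round(3))
s,c=wrist("w0");print((-c["R"].T@c["t"]).round(3),c["R"].round(2),c["fx"])
E
```

```text
pin [0.468 0.328 0.061]
rack [0.434 0.306 0.042]
lug [0.672 0.004 0.068]
dish [ 0.51  -0.036  0.052]
ball [ 0.556 -0.002  0.076]
grip [0.583 0.005 0.135]
tin [ 0.451 -0.305  0.086]
finial [ 0.667 -0.263  0.062]
tape [0.667 0.296 0.006]
rackB [0.625 0.447 0.037]
rackA [0.291 0.245 0.044]
pin [0.462 0.322 0.07 ]
lug [ 0.65  -0.005  0.06 ]
ball [ 0.544 -0.007  0.074]
grip [ 0.573 -0.002  0.13 ]
rack [0.424 0.312 0.04 ]
[0.237 0.637 0.384] [[-0.24 -0.97  0.  ]
 [-0.93  0.23  0.29]
 [-0.28  0.07 -0.96]] 311.290044243213
```

apply_moves(targets=[{"dp":[0.025,-0.027,0.0]},{"dp":[0.05,-0.054,0]},{"dp":[0.075,-0.081,0]},{"dp":[0.1,-0.108,0]},{"dp":[0.125,-0.135,0]},{"dp":[0.15,-0.162,0]},{"dp":[0.175,-0.189,0]},{"dp":[0.2,-0.216,0]},{"dp":[0.225,-0.243,0]},{"dp":[0.25,-0.27,0]},{"dp":[0.275,-0.297,0]},{"dp":[0.304,-0.33,0]},{"dp":[0.304,-0.33,0]},{"dp":[0.304,-0.33,0]},{"dp":[0.304,-0.33,0]}])

```text
$.targets[0]: bad value
```

```bash
python3 - <<'E'
from h import *
s,c=wrist("w1");print(s["tcp_pos"],s["eef_rot"],s["time_s"],(-c["R"].T@c["t"]).round(3))
E
```

```text
[0.16092816 0.65517293 0.2478278 ] [ 1.79926007e+02 -6.74049321e-03 -1.38030159e+01] 0.15 [0.237 0.637 0.384]
```

View pics/w1.png

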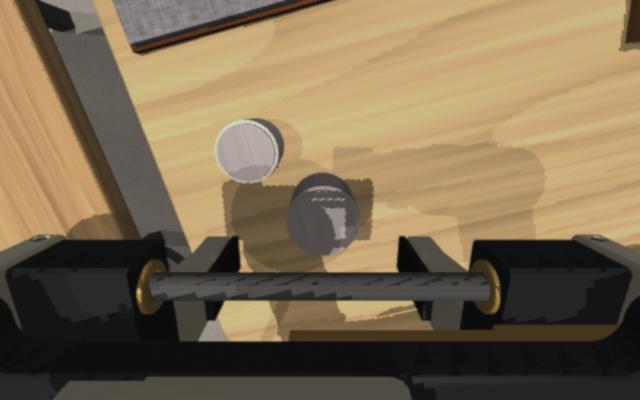

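The move was refused because every row needs a yaw. The picture is still over the start place: two mugs at (250,150) and (325,215), with the fingertips at about row 250.

apply_moves(targets=[{"dp":[0.025,-0.027,0.0],"yaw":0},{"dp":[0.05,-0.054,0],"yaw":0},{"dp":[0.075,-0.081,0],"yaw":0},{"dp":[0.1,-0.108,0],"yaw":0},{"dp":[0.125,-0.135,0],"yaw":0},{"dp":[0.15,-0.162,0],"yaw":0},{"dp":[0.175,-0.189,0],"yaw":0},{"dp":[0.2,-0.216,0],"yaw":0},{"dp":[0.225,-0.243,0],"yaw":0},{"dp":[0.25,-0.27,0],"yaw":0},{"dp":[0.27,-0.297,0],"yaw":0},{"dp":[0.28,-0.32,0],"yaw":0},{"dp":[0.28,-0.32,0],"yaw":0},{"dp":[0.28,-0.32,0],"yaw":0},{"dp":[0.28,-0.32,0],"yaw":0}])

```text
time_s: 1.45
tcp_pos: [0.441, 0.3356, 0.2486]
eef_rot: [-180.0, 0.0, -13.8]
contact_force: [-1.0, -0.4, 0.3]
gripper_width: 0.0874
gripper_force: 0.0
```

```bash
python3 - <<'E'
from h import *
s,c=wrist("w1");print(s["tcp_pos"],s["eef_rot"],s["time_s"],(-c["R"].T@c["t"]).round(3))
E
```

```text
[0.44099562 0.33558405 0.24860031] [-1.79986641e+02  1.32616046e-03 -1.38295570e+01] 1.45 [0.517 0.317 0.385]
```

View pics/w1.png

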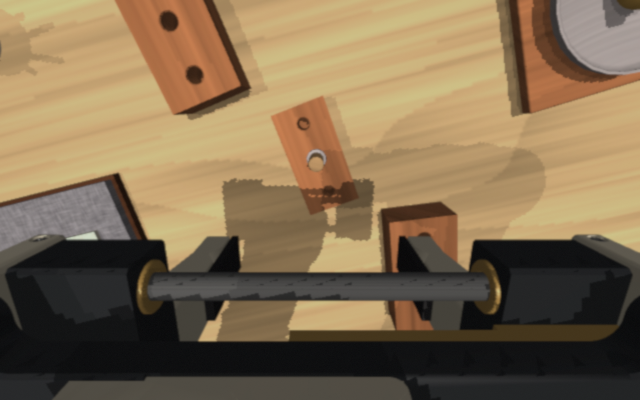

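The wrist view shows the pin knob at (316,160) in the small rack, with that rack's free holes at (303,123) and (329,195). The board corner and the dish are at top right.

```bash
python3 - <<'E'
from h import *
c=load("w1")
D=c["range_z"]
print("rack top",depth(c,[(318,135),(310,195)]).round(4))
v,u=np.mgrid[140:182,295:340];uv=np.c_[u.ravel(),v.ravel()]
X=depth(c,uv);k=X[:,2]>0.066
print(k.sum(),X[k].mean(0),X[k].max(0),X[k].min(0),np.median(X[k],0))
(x,y),rad=cv2.minEnclosingCircle(uv[k].astype(np.float32));print(x,y,rad,plane(c,(x,y),0.078),rad*2*.307/311)
# cross-check from fixed cams
for n,(u0,v0) in(("scene0",(360,146)),("side0",(278,163))):
    a=load(n);v,u=np.mgrid[v0-15:v0+15,u0-12:u0+12];q=np.c_[u.ravel(),v.ravel()]
    X=depth(a,q);k=(X[:,2]>0.05)&(X[:,2]<.09)&(abs(X[:,0]-.465)<.03)&(abs(X[:,1]-.325)<.03);print(n,k.sum(),X[k].mean(0),X[k].max(0))
E
```

```text
rack top [[0.4887 0.3241 0.0398]
 [0.4248 0.3492 0.0393]]
215 [0.46673381 0.33144115 0.08402863] [0.51707818 0.3395575  0.38456638] [0.45672851 0.31710749 0.0665518 ] [0.46586877 0.33149472 0.07751   ]
313.3946533203125 173.05130004882812 18.629594802856445 [[0.45653105 0.33670421 0.078     ]] 0.0367799717329706
scene0 57 [0.46780884 0.32845554 0.0673022 ] [0.47456687 0.34197082 0.07966816]
side0 46 [0.46191871 0.32644619 0.06621319] [0.46950075 0.33770265 0.07817509]
```

apply_moves(targets=[{"dp":[0.01,-0.003,-0.03],"yaw":0},{"dp":[0.02,-0.006,-0.06],"yaw":0},{"dp":[0.0245,-0.006,-0.09],"yaw":0},{"dp":[0.0245,-0.006,-0.12],"yaw":0},{"dp":[0.0245,-0.006,-0.12],"yaw":0},{"dp":[0.0245,-0.006,-0.12],"yaw":0},{"dp":[0.0245,-0.006,-0.12],"yaw":0}])

```text
time_s: 2.08
tcp_pos: [0.4659, 0.3309, 0.1301]
eef_rot: [-179.9, -0.1, -13.7]
contact_force: [0.5, 0.7, 0.2]
gripper_width: 0.0879
gripper_force: 0.0
```

```bash
python3 - <<'E'
from h import *
s,c=wrist("w2");print(s["tcp_pos"],s["eef_rot"],s["time_s"])
v,u=np.mgrid[100:300,240:400];uv=np.c_[u.ravel(),v.ravel()];D=c["range_z"][v.ravel(),u.ravel()]
X=depth(c,uv);k=(D>0)&(X[:,2]>0.073)&(X[:,2]<.085)
print(k.sum(),uv[k].mean(0),np.median(X[k],0),X[k].min(0),X[k].max(0))
m=np.zeros((400,640),np.uint8);m[uv[k,1],uv[k,0]]=255
n,l,st,ce=cv2.connectedComponentsWithStats(m);print(st[1:],ce[1:]);
T=np.array(c["T_tool_cam"]);print(T.round(3))
E
```

```text
[0.46585878 0.33085916 0.13006915] [-1.79942372e+02 -6.41521269e-02 -1.37012460e+01] 2.0833
445 [316.6741573  232.61797753] [0.46603171 0.3320025  0.07757413] [0.45765668 0.32428768 0.07322731] [0.47276046 0.33978815 0.07921072]
[[305 221  24  24 445]] [[316.6741573  232.61797753]]
[[ 0.001 -0.958 -0.285  0.078]
 [ 1.     0.001  0.001 -0.   ]
 [-0.001 -0.285  0.958 -0.136]
 [ 0.     0.     0.     1.   ]]
```

View pics/w2.png

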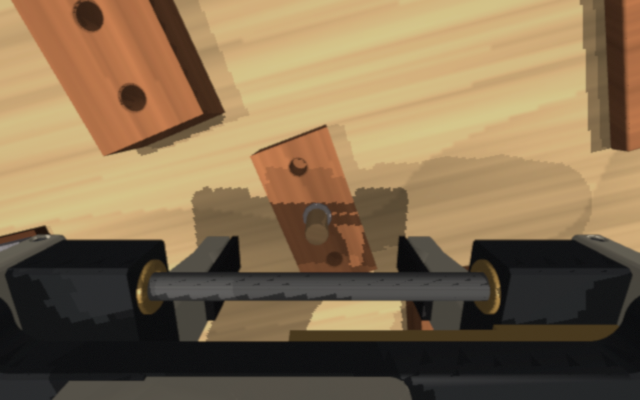

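Two wrist positions agree: the knob top is at (0.466, 0.332, 0.0776), pixel (317,232) here, between the fingers. I'll go down and grip.

apply_moves(targets=[{"dp":[0,0.001,-0.02],"yaw":0},{"dp":[0,0.001,-0.04],"yaw":0},{"dp":[0,0.001,-0.05],"yaw":0},{"dp":[0,0.001,-0.056],"yaw":0},{"dp":[0,0.001,-0.056],"yaw":0},{"dp":[0,0.001,-0.056],"yaw":0}])

```text
time_s: 2.63
tcp_pos: [0.4659, 0.3311, 0.0736]
eef_rot: [-179.9, -0.0, -13.8]
contact_force: [0.4, -0.1, 0.3]
gripper_width: 0.0876
gripper_force: 0.0
```

apply_moves(targets=[{"dp":[0,0,0],"yaw":0},{"dp":[0,0,0],"yaw":0},{"dp":[0,0,0],"yaw":0},{"dp":[0,0,0],"yaw":0},{"dp":[0,0,0],"yaw":0},{"dp":[0,0,0],"yaw":0},{"dp":[0,0,0],"yaw":0},{"dp":[0,0,0],"yaw":0},{"dp":[0,0,0],"yaw":0},{"dp":[0,0,0],"yaw":0}], grip=1, squeeze=15)

```text
time_s: 3.47
tcp_pos: [0.4655, 0.3305, 0.0725]
eef_rot: [180.0, 0.0, -13.8]
contact_force: [0.3, -0.0, 0.6]
gripper_width: 0.0267
gripper_force: 0.0
```

apply_moves(targets=[{"dp":[0,0,0],"yaw":0},{"dp":[0,0,0],"yaw":0},{"dp":[0,0,0],"yaw":0},{"dp":[0,0,0],"yaw":0},{"dp":[0,0,0],"yaw":0}])

```text
time_s: 3.88
tcp_pos: [0.4655, 0.3306, 0.0726]
eef_rot: [-180.0, -0.0, -13.8]
contact_force: [0.8, 0.4, -0.7]
gripper_width: 0.0157
gripper_force: 15.0
```

apply_moves(targets=[{"dp":[0,0,0.02],"yaw":0},{"dp":[0,0,0.05],"yaw":0},{"dp":[0,0,0.085],"yaw":0},{"dp":[0.005,-0.01,0.12],"yaw":0},{"dp":[0.015,-0.035,0.15],"yaw":0},{"dp":[0.022,-0.065,0.17],"yaw":0},{"dp":[0.03,-0.095,0.185],"yaw":0},{"dp":[0.04,-0.125,0.19],"yaw":0},{"dp":[0.05,-0.155,0.19],"yaw":0},{"dp":[0.06,-0.185,0.19],"yaw":0},{"dp":[0.07,-0.215,0.19],"yaw":0},{"dp":[0.075,-0.245,0.19],"yaw":0},{"dp":[0.08,-0.275,0.19],"yaw":0},{"dp":[0.085,-0.305,0.19],"yaw":0},{"dp":[0.085,-0.32,0.19],"yaw":0},{"dp":[0.085,-0.325,0.19],"yaw":0},{"dp":[0.085,-0.325,0.19],"yaw":0},{"dp":[0.085,-0.325,0.19],"yaw":0},{"dp":[0.085,-0.325,0.19],"yaw":0}])

```text
time_s: 5.47
tcp_pos: [0.5505, 0.0063, 0.2626]
eef_rot: [-180.0, -0.0, -13.8]
contact_force: [-0.5, -0.3, -0.5]
gripper_width: 0.0156
gripper_force: 15.0
```

```bash
python3 - <<'E'
from h import *
s,c=wrist("w3");print(s["tcp_pos"],s["eef_rot"],s["time_s"],s["joints"].round(1))
E
```

```text
[0.5504541  0.00632542 0.26257602] [-1.79988569e+02 -5.48053684e-04 -1.37580339e+01] 5.4667 [ 21.    8.3 -13.9  -0.  -67.8  55.2]
```

View pics/w3.png

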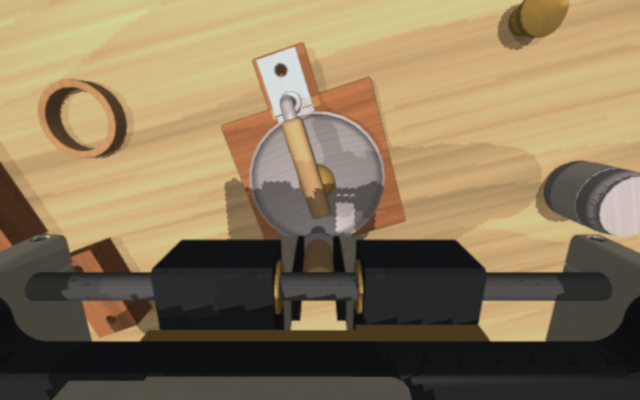

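The wrist view shows the hole at (281,70) in the bright foot plate, the post at (290,100), the grip bar from (290,120) to (318,215) and the ball at (325,180). The pin is held between the fingers at (320,250).

```bash
cat >> h.py <<'E'
def hole(c,u0,v0,w=16,thr=None):
    g=cv2.cvtColor(c["image"],cv2.COLOR_RGB2GRAY)
    p=cv2.resize(g[v0-w:v0+w,u0-w:u0+w],None,fx=4,fy=4,interpolation=cv2.INTER_CUBIC)
    t,m=cv2.threshold(p,0,255,cv2.THRESH_BINARY_INV+cv2.THRESH_OTSU) if thr is None else cv2.threshold(p,thr,255,cv2.THRESH_BINARY_INV)
    n,l,st,ce=cv2.connectedComponentsWithStats(m)
    i=min(range(1,n),key=lambda j:np.hypot(*(ce[j]-4*w))+(st[j,4]<60)*1e3)
    return (ce[i]+.5)/4-.5+[u0-w,v0-w],st[i]/4,t
def platepts(c,zlo=.060,zhi=.072,box=(0,640,0,230)):
    v,u=np.mgrid[box[2]:box[3],box[0]:box[1]];q=np.c_[u.ravel(),v.ravel()];D=c["range_z"][v.ravel(),u.ravel()]
    X=depth(c,q);k=(D>0.05)&(X[:,2]>zlo)&(X[:,2]<zhi);return q[k],X[k]
E
python3 - <<'E'
from h import *
c=load("w3")
h,st,t=hole(c,281,70);print(h,st,t,plane(c,h,.066))
g=c["image"]
q,X=platepts(c,box=(240,330,40,125));print(len(X),np.median(X[:,2]))
# white plate mask outline
hsv=cv2.cvtColor(g,cv2.COLOR_RGB2HSV);m=((hsv[...,1]<60)&(hsv[...,2]>150)).astype(np.uint8);m[110:]=0
cs,_=cv2.findContours(m,cv2.RETR_EXTERNAL,cv2.CHAIN_APPROX_NONE);k=max(cs,key=cv2.contourArea)[:,0]
P=plane(c,k,.066)[:,:2].astype(np.float32);print(cv2.minAreaRect(P*1000),cv2.minAreaRect(X[:,:2].astype(np.float32)*1000))
# board corners depth->yaw: points z~.03
q,B=platepts(c,.024,.035,(200,430,30,240));r_=cv2.minAreaRect(B[:,:2].astype(np.float32)*1000);print(len(B),r_)
# ball
hs=((hsv[...,0]>15)&(hsv[...,0]<28)&(hsv[...,1]>170)).astype(np.uint8)
print("ball depth",depth(c,[(328,180),(330,185)]))
print("grip",depth(c,[(296,135),(303,165),(312,200)]))
E
```

```text
[280.36546853  69.59881718] [  9.5    9.25  13.    13.5  544.25] 152.0 [[0.66989042 0.01577438 0.066     ]]
1929 0.06574439147736
((655.3048095703125, 14.691261291503906), (61.27383041381836, 40.6297492980957), 3.275663375854492) ((650.896240234375, 7.225788116455078), (70.88325500488281, 54.104923248291016), 3.8474225997924805)
7361 ((577.5054931640625, 9.348007202148438), (235.21861267089844, 180.2311248779297), 3.4656167030334473)
ball depth [[ 0.55256744 -0.00484326  0.07895593]
 [ 0.54680527 -0.00566321  0.07897875]]
grip [[0.60921254 0.01097145 0.13550885]
 [0.58381479 0.01143448 0.13756669]
 [0.55168859 0.01162178 0.13647379]]
```

apply_moves(targets=[{"dp":[0.02,0.001,0],"yaw":3},{"dp":[0.045,0.003,0],"yaw":7},{"dp":[0.07,0.005,0],"yaw":12},{"dp":[0.095,0.007,0],"yaw":17.2},{"dp":[0.112,0.009,-0.01],"yaw":17.2},{"dp":[0.1195,0.0095,-0.03],"yaw":17.2},{"dp":[0.1195,0.0095,-0.05],"yaw":17.2},{"dp":[0.1195,0.0095,-0.0626],"yaw":17.2},{"dp":[0.1195,0.0095,-0.0626],"yaw":17.2},{"dp":[0.1195,0.0095,-0.0626],"yaw":17.2},{"dp":[0.1195,0.0095,-0.0626],"yaw":17.2},{"dp":[0.1195,0.0095,-0.0626],"yaw":17.2}])

```text
time_s: 6.52
tcp_pos: [0.6707, 0.0155, 0.2016]
eef_rot: [-180.0, -0.1, 3.4]
contact_force: [0.1, 1.2, -0.3]
gripper_width: 0.0154
gripper_force: 15.0
```

```bash
python3 - <<'E'
from h import *
s,c=wrist("w4");print(s["tcp_pos"],s["eef_rot"],s["time_s"],s["joints"].round(1))
def proj(c,X):
    p=c["R"]@X+c["t"];return c["fx"]*p[0]/p[2]+c["cx"],c["fy"]*p[1]/p[2]+c["cy"]
print(proj(c,np.array([.6699,.0155,.066])),proj(c,s["tcp_pos"]-[0,0,.0586]))
E
```

```text
[0.67066722 0.01554075 0.20158859] [-1.79986559e+02 -1.35571506e-01  3.44682112e+00] 6.5167 [ 18.   21.8  -3.7   0.  -64.3  75.5]
(np.float64(317.8103620371979), np.float64(198.0576957174666)) (np.float64(317.74538105853776), np.float64(228.90308650180597))
```

View pics/w4.png

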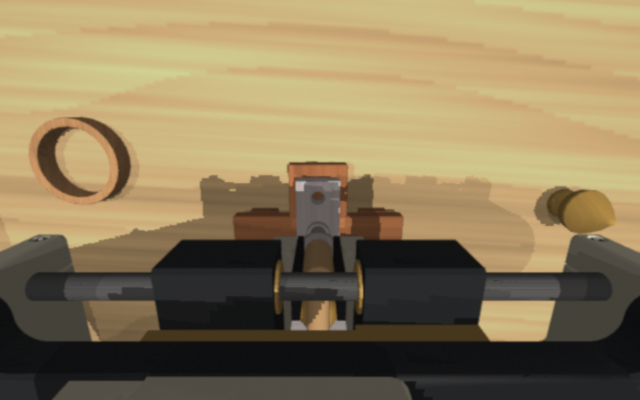

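The hole is at (317,197), as predicted, with the pin's lower end below it near (318,228). I'll zoom in on it.

```bash
python3 - <<'E'
from h import *
c=load("w4")
cv2.imwrite("pics/w4c.png",cv2.resize(c["image"][170:260,260:380,::-1],None,fx=6,fy=6,interpolation=cv2.INTER_CUBIC))
h,st,t=hole(c,317,197,10);print(h,st,t,plane(c,h,.066))
h3=hole(load("w3"),281,70)[0];print(tri(c,h,load("w3"),h3))
print(depth(c,[(318,v) for v in range(206,250,3)]).round(4))
E
```

```text
[317.37621843 197.47114533] [  4.     4.5   13.75  13.   564.25] 80.0 [[0.67042959 0.01592742 0.066     ]]
(array([0.67005767, 0.01589543, 0.06469557]), np.float64(2.4385966072532817e-05))
[[0.6625 0.0149 0.0665]
 [0.6596 0.0147 0.0663]
 [0.6564 0.0145 0.0655]
 [0.6533 0.0143 0.065 ]
 [0.6506 0.0141 0.0656]
 [0.6494 0.0141 0.0705]
 [0.6487 0.014  0.0762]
 [0.6751 0.0156 0.1507]
 [0.6747 0.0156 0.1549]
 [0.6801 0.0159 0.1728]
 [0.6781 0.0158 0.1724]
 [0.677  0.0158 0.1743]
 [0.677  0.0158 0.1782]
 [0.6776 0.0158 0.1835]
 [0.6772 0.0158 0.1865]]
```

View pics/w4c.png

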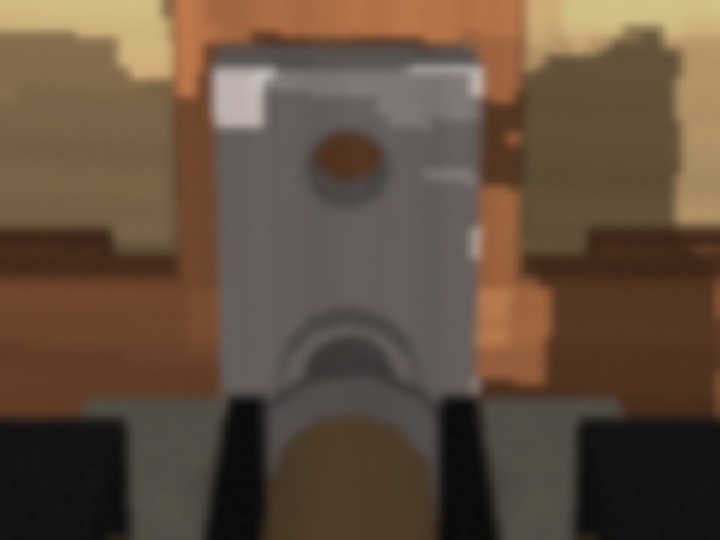

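The pin tip is at crop (350,360), in line with the hole at crop (348,155). The depth readings put the pin axis within about 0.7 mm of the hole, so I'll lower it gently.

apply_moves(targets=[{"dp":[0.0003,0.0004,-0.02],"yaw":0},{"dp":[0.0003,0.0004,-0.04],"yaw":0},{"dp":[0.0003,0.0004,-0.055],"yaw":0},{"dp":[0.0003,0.0004,-0.065],"yaw":0},{"dp":[0.0003,0.0004,-0.072],"yaw":0},{"dp":[0.0003,0.0004,-0.072],"yaw":0},{"dp":[0.0003,0.0004,-0.074],"yaw":0},{"dp":[0.0003,0.0004,-0.076],"yaw":0},{"dp":[0.0003,0.0004,-0.078],"yaw":0},{"dp":[0.0003,0.0004,-0.08],"yaw":0},{"dp":[0.0003,0.0004,-0.082],"yaw":0},{"dp":[0.0003,0.0004,-0.084],"yaw":0},{"dp":[0.0003,0.0004,-0.084],"yaw":0},{"dp":[0.0003,0.0004,-0.084],"yaw":0}])

```text
time_s: 7.73
tcp_pos: [0.6702, 0.0153, 0.1158]
eef_rot: [180.0, 0.0, 3.4]
contact_force: [0.9, -1.3, -0.3]
gripper_width: 0.0156
gripper_force: 15.0
```

apply_moves(targets=[{"dp":[0,0,-0.003],"yaw":0},{"dp":[0,0,-0.006],"yaw":0},{"dp":[0,0,-0.009],"yaw":0},{"dp":[0,0,-0.012],"yaw":0},{"dp":[0,0,-0.014],"yaw":0},{"dp":[0,0,-0.015],"yaw":0},{"dp":[0,0,-0.016],"yaw":0},{"dp":[0,0,-0.016],"yaw":0},{"dp":[0,0,-0.016],"yaw":0}])

```text
time_s: 8.48
tcp_pos: [0.6703, 0.0154, 0.1]
eef_rot: [180.0, 0.0, 3.4]
contact_force: [0.1, 0.1, -0.9]
gripper_width: 0.0157
gripper_force: 15.0
```

apply_moves(targets=[{"dp":[0,0,-0.0005],"yaw":0},{"dp":[0,0,-0.001],"yaw":0},{"dp":[0,0,-0.0015],"yaw":0},{"dp":[0,0,-0.002],"yaw":0},{"dp":[0,0,-0.002],"yaw":0},{"dp":[0,0,-0.002],"yaw":0}])

```text
time_s: 8.98
tcp_pos: [0.6705, 0.0154, 0.0986]
eef_rot: [180.0, -0.0, 3.4]
contact_force: [-1.1, 0.8, 5.3]
gripper_width: 0.0153
gripper_force: 15.0
```

It's seated, with 5 N on the wrist. I'll open and rise.

apply_moves(targets=[{"dp":[0,0,0.0005],"yaw":0},{"dp":[0,0,0.0005],"yaw":0},{"dp":[0,0,0.0005],"yaw":0},{"dp":[0,0,0.0005],"yaw":0},{"dp":[0,0,0.0005],"yaw":0},{"dp":[0,0,0.0005],"yaw":0},{"dp":[0,0,0.01],"yaw":0},{"dp":[0,0,0.03],"yaw":0},{"dp":[0,0,0.06],"yaw":0},{"dp":[0,0,0.09],"yaw":0},{"dp":[0,0,0.115],"yaw":0},{"dp":[0,0,0.125],"yaw":0},{"dp":[-0.02,-0.001,0.125],"yaw":0},{"dp":[-0.05,-0.003,0.125],"yaw":0},{"dp":[-0.075,-0.005,0.125],"yaw":0},{"dp":[-0.085,-0.005,0.125],"yaw":0},{"dp":[-0.085,-0.005,0.125],"yaw":0},{"dp":[-0.085,-0.005,0.125],"yaw":0},{"dp":[-0.085,-0.005,0.125],"yaw":0}], grip=-1)

```text
time_s: 10.57
tcp_pos: [0.5862, 0.0106, 0.2233]
eef_rot: [180.0, -0.0, 3.4]
contact_force: [-0.7, -0.2, 0.0]
gripper_width: 0.0875
gripper_force: 0.0
```

```bash
python3 - <<'E'
from h import *
s,c=wrist("w5");print(s["tcp_pos"],s["eef_rot"],s["time_s"],s["joints"].round(1),s["gripper_width"])
E
```

```text
[0.58617635 0.01058689 0.22333339] [ 1.79999274e+02 -4.88966764e-02  3.41764921e+00] 10.5667 [ 20.1  13.2 -13.    0.  -63.7  73.3] 0.08748077166877934
```

View pics/w5.png

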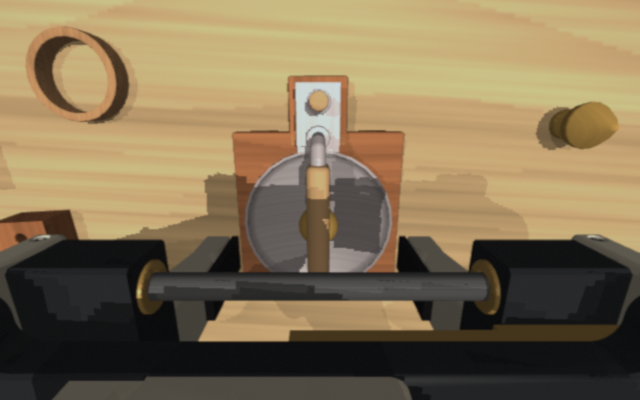

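The wrist view shows the pin knob in the foot plate at (318,101), the post at (318,140), the grip bar from (318,165) to (318,270), and the ball under the bar at (318,225).

```bash
python3 - <<'E'
from h import *
c=load("w5");s={"x":0}
def blob(z0,z1,b):
    q,X=platepts(c,z0,z1,b);print(len(X),np.median(X,0).round(4),X.min(0).round(4),X.max(0).round(4),"px",q.mean(0).round(1));return q,X
print("knob");blob(.095,.112,(300,336,85,118))
print("collar/plate z");blob(.055,.095,(300,336,85,128))
print(depth(c,[(318,112),(318,114),(305,101),(331,101),(318,122)]).round(4))
print("bar");q,X=blob(.127,.145,(290,346,160,270))
print(np.polyfit(X[:,0],X[:,1],1),cv2.minAreaRect((X[:,:2]*1000).astype(np.float32)))
for a,b in((.57,.59),(.59,.61)):
    k=(X[:,0]>a)&(X[:,0]<b);print(a,X[k,1].min(),X[k,1].max())
E
```

```text
knob
320 [0.6693 0.015  0.1036] [0.662  0.0074 0.1013] [0.6765 0.0226 0.1061] px [318.6 100.5]
collar/plate z
1221 [0.6614 0.0162 0.0659] [ 0.6459 -0.0015  0.0636] [0.684  0.0322 0.0769] px [317.2 107.5]
[[0.6601 0.0149 0.0691]
 [0.6583 0.0148 0.0667]
 [0.6689 0.0271 0.0655]
 [0.6703 0.0038 0.0655]
 [0.6513 0.0143 0.0657]]
bar
2483 [0.5861 0.0104 0.1364] [ 0.5386 -0.0014  0.1272] [0.6272 0.0212 0.1391] px [318.1 215. ]
[ 0.06093423 -0.02536349] ((583.0250244140625, 10.249089241027832), (88.50988006591797, 18.005657196044922), 3.422931432723999)
0.57 0.0008337487533983303 0.01898911214118498
0.59 0.002330704437228593 0.02081452743469447
```

The knob top is at 0.1036 (0.104 expected), so the pin is home. Next I'll go down and grasp the bar.

apply_moves(targets=[{"dp":[-0.004,-0.0004,-0.015],"yaw":0},{"dp":[-0.008,-0.0008,-0.035],"yaw":0},{"dp":[-0.008,-0.0008,-0.055],"yaw":0},{"dp":[-0.008,-0.0008,-0.072],"yaw":0},{"dp":[-0.008,-0.0008,-0.085],"yaw":0},{"dp":[-0.008,-0.0008,-0.093],"yaw":0},{"dp":[-0.008,-0.0008,-0.093],"yaw":0},{"dp":[-0.008,-0.0008,-0.093],"yaw":0}])

```text
time_s: 11.28
tcp_pos: [0.5777, 0.0096, 0.1297]
eef_rot: [180.0, 0.0, 3.4]
contact_force: [0.5, -0.2, 1.4]
gripper_width: 0.0873
gripper_force: 0.0
```

apply_moves(targets=[{"dp":[0,0,0],"yaw":0},{"dp":[0,0,0],"yaw":0},{"dp":[0,0,0],"yaw":0},{"dp":[0,0,0],"yaw":0},{"dp":[0,0,0],"yaw":0},{"dp":[0,0,0],"yaw":0},{"dp":[0,0,0],"yaw":0},{"dp":[0,0,0],"yaw":0},{"dp":[0,0,0],"yaw":0},{"dp":[0,0,0],"yaw":0},{"dp":[0,0,0],"yaw":0},{"dp":[0,0,0],"yaw":0},{"dp":[0,0,0],"yaw":0},{"dp":[0,0,0],"yaw":0},{"dp":[0,0,0],"yaw":0},{"dp":[0,0,0],"yaw":0}], grip=1, squeeze=20)

```text
time_s: 12.62
tcp_pos: [0.5773, 0.0096, 0.1299]
eef_rot: [-180.0, -0.0, 3.4]
contact_force: [0.5, 1.2, 0.1]
gripper_width: 0.0179
gripper_force: 19.9
```

apply_moves(targets=[{"dp":[0,0,0],"yaw":0},{"dp":[0,0,0],"yaw":0},{"dp":[0,0,0],"yaw":0},{"dp":[0,0,0],"yaw":0}], squeeze=55)

```text
time_s: 12.95
tcp_pos: [0.5773, 0.0096, 0.1299]
eef_rot: [-180.0, -0.0, 3.4]
contact_force: [-0.0, 0.8, -1.0]
gripper_width: 0.0177
gripper_force: 54.9
```

apply_moves(targets=[{"dp":[0,0,0.0005],"yaw":0},{"dp":[0,0,0.001],"yaw":0},{"dp":[0,0,0.0015],"yaw":0},{"dp":[0,0,0.002],"yaw":0},{"dp":[0,0,0.003],"yaw":0},{"dp":[0,0,0.004],"yaw":0},{"dp":[0,0,0.005],"yaw":0},{"dp":[0,0,0.006],"yaw":0},{"dp":[0,0,0.007],"yaw":0},{"dp":[0,0,0.008],"yaw":0},{"dp":[0,0,0.009],"yaw":0},{"dp":[0,0,0.01],"yaw":0},{"dp":[0,0,0.01],"yaw":0},{"dp":[0,0,0.01],"yaw":0},{"dp":[0,0,0.01],"yaw":0},{"dp":[0,0,0.01],"yaw":0}])

```text
time_s: 14.28
tcp_pos: [0.5772, 0.0096, 0.1399]
eef_rot: [180.0, 0.0, 3.4]
contact_force: [0.0, -0.6, -6.6]
gripper_width: 0.0178
gripper_force: 54.9
```

```bash
cat > chk.py <<'E'
import sys
from h import *
s,c=wrist(sys.argv[1]);print(s["tcp_pos"],s["eef_rot"],s["contact_force"],s["moment"].round(3),s["time_s"])
for b in((300,336,128,140),):pass
# plane of foot plate & dish, in tool-levelled frame: plate tilt along/across
g=c["image"];hsv=cv2.cvtColor(g,cv2.COLOR_RGB2HSV)
v,u=np.mgrid[0:270,200:440];q=np.c_[u.ravel(),v.ravel()];D=c["range_z"][v.ravel(),u.ravel()];X=depth(c,q)
L=X-s["tcp_pos"];yaw=np.radians(s["eef_rot"][2]);R=np.array([[np.cos(yaw),np.sin(yaw)],[-np.sin(yaw),np.cos(yaw)]])
L[:,:2]=L[:,:2]@R.T
k=(D>.05)&(abs(L[:,0]-.080)<.025)&(abs(L[:,1])<.018)&(abs(L[:,2]+.064)<.008)&(np.hypot(L[:,0]-.092,L[:,1])>.013)&(L[:,0]>.072)
A=np.c_[L[k,:2],np.ones(k.sum())];print("plate",k.sum(),np.median(L[k],0),"slope",np.linalg.lstsq(A,L[k,2],rcond=None)[0])
k=(D>.05)&(np.hypot(L[:,0]-.092,L[:,1])<.012)&(abs(L[:,2]+.027)<.008);print("knob",k.sum(),np.median(L[k],0))
gold=(hsv[...,0]>14)&(hsv[...,0]<30)&(hsv[...,1]>150)
k=(D>.05)&gold[v.ravel(),u.ravel()]&(np.hypot(L[:,0]+.028,L[:,1])<.05)&(L[:,2]<-.04)&(L[:,2]>-.08)
print("ball",k.sum(),np.median(L[k],0) if k.any() else 0,L[k].min(0) if k.any() else 0,L[k].max(0) if k.any() else 0)
E
python3 chk.py w6
```

```text
[0.57724142 0.00957121 0.13991633] [1.79998875e+02 5.76228516e-03 3.40234519e+00] [ 0.01042559 -0.5814735  -6.5836979 ] [-0.028 -0.015 -0.026] 14.2833
plate 1879 [ 0.08294417  0.00050252 -0.06417047] slope [ 4.11942971e-04 -4.25483003e-05 -6.42067321e-02]
knob 852 [ 9.21782143e-02 -8.93387311e-05 -2.62677462e-02]
ball 0 0 0 0
```

The dish is held level (slope under 0.1°) with 6.6 N of load. I'll carry on up.

apply_moves(targets=[{"dp":[0,0,0.001],"yaw":0},{"dp":[0,0,0.003],"yaw":0},{"dp":[0,0,0.007],"yaw":0},{"dp":[0,0,0.013],"yaw":0},{"dp":[0,0,0.02],"yaw":0},{"dp":[0,0,0.027],"yaw":0},{"dp":[0,0,0.034],"yaw":0},{"dp":[0,0,0.041],"yaw":0},{"dp":[0,0,0.048],"yaw":0},{"dp":[0,0,0.055],"yaw":0},{"dp":[0,0,0.062],"yaw":0},{"dp":[0,0,0.069],"yaw":0},{"dp":[0,0,0.076],"yaw":0},{"dp":[0,0,0.083],"yaw":0},{"dp":[0,0,0.088],"yaw":0},{"dp":[0,0,0.092],"yaw":0},{"dp":[0,0,0.094],"yaw":0},{"dp":[0,0,0.095],"yaw":0},{"dp":[0,0,0.095],"yaw":0},{"dp":[0,0,0.095],"yaw":0}])

```text
time_s: 16.0
tcp_pos: [0.5771, 0.0096, 0.2346]
eef_rot: [180.0, 0.0, 3.4]
contact_force: [0.8, -0.1, -5.8]
gripper_width: 0.0176
gripper_force: 54.9
```

```bash
python3 chk.py w7; python3 -c "
from h import *
c=dict(cams.capture('scene'));cv2.imwrite('pics/scene1.png',cv2.resize(c['image'][140:300,240:440,::-1],None,fx=3,fy=3))
d=cams.capture('side');cv2.imwrite('pics/side1.png',d['image'][:,:,::-1])"
```

```text
[0.57711303 0.0095999  0.23463911] [1.79999656e+02 3.02320876e-02 3.40001167e+00] [ 0.76092267 -0.05587954 -5.79014948] [-0.075 -0.013  0.033] 16.0
plate 1871 [ 0.08292032  0.00050379 -0.06422268] slope [-8.10824600e-05 -5.42259210e-04 -6.42120049e-02]
knob 853 [ 9.21630150e-02 -8.93470786e-05 -2.64204742e-02]
ball 0 0 0 0
```

View pics/scene1.png

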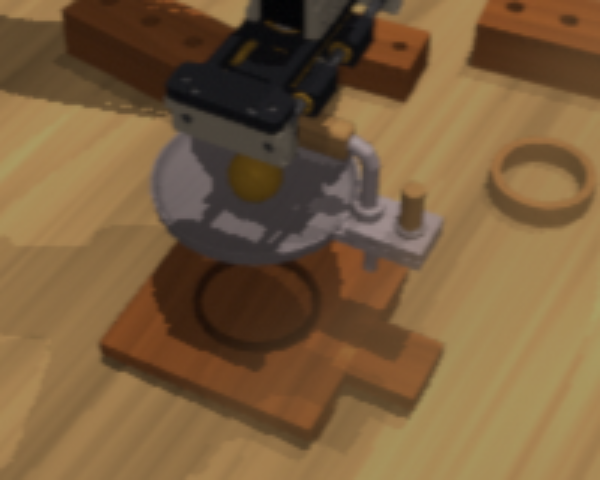

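The dish hangs level well clear of the board, with the ball mid-dish at (255,178), the pin through the lug, and the collar down at (408,225). I'll work out a turn of −90° about the dish's axis so that the ball's place stays still.

```bash
python3 - <<'E'
import numpy as np
for k in range(3):
    a0=3.4-30*k; n=17; rows=[]
    for i in range(1,n+1):
        f=-30*(1-np.cos(np.pi*i/n))/2; a,b=np.radians(a0),np.radians(a0+f)
        d=.0275*np.array([np.cos(b)-np.cos(a),np.sin(b)-np.sin(a)])
        rows.append('{"dp": [%.4f, %.4f, 0], "yaw": %.1f}'%(*d,f))
    print(", ".join(rows))
E
```

```text
{"dp": [0.0000, -0.0001, 0], "yaw": -0.3}, {"dp": [0.0000, -0.0005, 0], "yaw": -1.0}, {"dp": [0.0000, -0.0011, 0], "yaw": -2.2}, {"dp": [0.0000, -0.0019, 0], "yaw": -3.9}, {"dp": [0.0000, -0.0029, 0], "yaw": -6.0}, {"dp": [-0.0001, -0.0040, 0], "yaw": -8.3}, {"dp": [-0.0002, -0.0052, 0], "yaw": -10.9}, {"dp": [-0.0004, -0.0065, 0], "yaw": -13.6}, {"dp": [-0.0007, -0.0078, 0], "yaw": -16.4}, {"dp": [-0.0010, -0.0091, 0], "yaw": -19.1}, {"dp": [-0.0013, -0.0103, 0], "yaw": -21.7}, {"dp": [-0.0017, -0.0113, 0], "yaw": -24.0}, {"dp": [-0.0021, -0.0122, 0], "yaw": -26.1}, {"dp": [-0.0024, -0.0130, 0], "yaw": -27.8}, {"dp": [-0.0026, -0.0135, 0], "yaw": -29.0}, {"dp": [-0.0028, -0.0138, 0], "yaw": -29.7}, {"dp": [-0.0029, -0.0139, 0], "yaw": -30.0}
{"dp": [-0.0001, -0.0001, 0], "yaw": -0.3}, {"dp": [-0.0002, -0.0004, 0], "yaw": -1.0}, {"dp": [-0.0005, -0.0010, 0], "yaw": -2.2}, {"dp": [-0.0009, -0.0017, 0], "yaw": -3.9}, {"dp": [-0.0014, -0.0025, 0], "yaw": -6.0}, {"dp": [-0.0020, -0.0034, 0], "yaw": -8.3}, {"dp": [-0.0028, -0.0044, 0], "yaw": -10.9}, {"dp": [-0.0036, -0.0054, 0], "yaw": -
[... 468 characters left out ...]
04, -0.0003, 0], "yaw": -1.0}, {"dp": [-0.0009, -0.0006, 0], "yaw": -2.2}, {"dp": [-0.0016, -0.0010, 0], "yaw": -3.9}, {"dp": [-0.0025, -0.0014, 0], "yaw": -6.0}, {"dp": [-0.0035, -0.0019, 0], "yaw": -8.3}, {"dp": [-0.0046, -0.0024, 0], "yaw": -10.9}, {"dp": [-0.0058, -0.0029, 0], "yaw": -13.6}, {"dp": [-0.0071, -0.0033, 0], "yaw": -16.4}, {"dp": [-0.0083, -0.0037, 0], "yaw": -19.1}, {"dp": [-0.0096, -0.0040, 0], "yaw": -21.7}, {"dp": [-0.0107, -0.0042, 0], "yaw": -24.0}, {"dp": [-0.0116, -0.0043, 0], "yaw": -26.1}, {"dp": [-0.0124, -0.0044, 0], "yaw": -27.8}, {"dp": [-0.0130, -0.0045, 0], "yaw": -29.0}, {"dp": [-0.0134, -0.0045, 0], "yaw": -29.7}, {"dp": [-0.0135, -0.0045, 0], "yaw": -30.0}
```

apply_moves(targets=[{"dp":[0.0,-0.0001,0],"yaw":-0.3},{"dp":[0.0,-0.0005,0],"yaw":-1.0},{"dp":[0.0,-0.0011,0],"yaw":-2.2},{"dp":[0.0,-0.0019,0],"yaw":-3.9},{"dp":[0.0,-0.0029,0],"yaw":-6.0},{"dp":[-0.0001,-0.004,0],"yaw":-8.3},{"dp":[-0.0002,-0.0052,0],"yaw":-10.9},{"dp":[-0.0004,-0.0065,0],"yaw":-13.6},{"dp":[-0.0007,-0.0078,0],"yaw":-16.4},{"dp":[-0.001,-0.0091,0],"yaw":-19.1},{"dp":[-0.0013,-0.0103,0],"yaw":-21.7},{"dp":[-0.0017,-0.0113,0],"yaw":-24.0},{"dp":[-0.0021,-0.0122,0],"yaw":-26.1},{"dp":[-0.0024,-0.013,0],"yaw":-27.8},{"dp":[-0.0026,-0.0135,0],"yaw":-29.0},{"dp":[-0.0028,-0.0138,0],"yaw":-29.7},{"dp":[-0.0029,-0.0139,0],"yaw":-30.0}])

```text
time_s: 17.57
tcp_pos: [0.5744, -0.0044, 0.235]
eef_rot: [180.0, 0.0, -26.7]
contact_force: [-0.4, 0.0, -6.0]
gripper_width: 0.0175
gripper_force: 54.9
```

apply_moves(targets=[{"dp":[-0.0001,-0.0001,0],"yaw":-0.3},{"dp":[-0.0002,-0.0004,0],"yaw":-1.0},{"dp":[-0.0005,-0.001,0],"yaw":-2.2},{"dp":[-0.0009,-0.0017,0],"yaw":-3.9},{"dp":[-0.0014,-0.0025,0],"yaw":-6.0},{"dp":[-0.002,-0.0034,0],"yaw":-8.3},{"dp":[-0.0028,-0.0044,0],"yaw":-10.9},{"dp":[-0.0036,-0.0054,0],"yaw":-13.6},{"dp":[-0.0045,-0.0064,0],"yaw":-16.4},{"dp":[-0.0054,-0.0074,0],"yaw":-19.1},{"dp":[-0.0063,-0.0082,0],"yaw":-21.7},{"dp":[-0.0071,-0.0089,0],"yaw":-24.0},{"dp":[-0.0079,-0.0096,0],"yaw":-26.1},{"dp":[-0.0086,-0.01,0],"yaw":-27.8},{"dp":[-0.009,-0.0104,0],"yaw":-29.0},{"dp":[-0.0093,-0.0106,0],"yaw":-29.7},{"dp":[-0.0095,-0.0106,0],"yaw":-30.0}])

```text
time_s: 18.98
tcp_pos: [0.5649, -0.0149, 0.235]
eef_rot: [-180.0, 0.0, -56.6]
contact_force: [-0.5, 0.4, -6.0]
gripper_width: 0.0176
gripper_force: 54.9
```

apply_moves(targets=[{"dp":[-0.0001,-0.0001,0],"yaw":-0.3},{"dp":[-0.0004,-0.0003,0],"yaw":-1.0},{"dp":[-0.0009,-0.0006,0],"yaw":-2.2},{"dp":[-0.0016,-0.001,0],"yaw":-3.9},{"dp":[-0.0025,-0.0014,0],"yaw":-6.0},{"dp":[-0.0035,-0.0019,0],"yaw":-8.3},{"dp":[-0.0046,-0.0024,0],"yaw":-10.9},{"dp":[-0.0058,-0.0029,0],"yaw":-13.6},{"dp":[-0.0071,-0.0033,0],"yaw":-16.4},{"dp":[-0.0083,-0.0037,0],"yaw":-19.1},{"dp":[-0.0096,-0.004,0],"yaw":-21.7},{"dp":[-0.0107,-0.0042,0],"yaw":-24.0},{"dp":[-0.0116,-0.0043,0],"yaw":-26.1},{"dp":[-0.0124,-0.0044,0],"yaw":-27.8},{"dp":[-0.013,-0.0045,0],"yaw":-29.0},{"dp":[-0.0134,-0.0045,0],"yaw":-29.7},{"dp":[-0.0135,-0.0045,0],"yaw":-30.0},{"dp":[-0.0135,-0.0045,0],"yaw":-30.0},{"dp":[-0.0135,-0.0045,0],"yaw":-30.0},{"dp":[-0.0135,-0.0045,0],"yaw":-30.0}])

```text
time_s: 20.65
tcp_pos: [0.5514, -0.0194, 0.235]
eef_rot: [-180.0, -0.0, -86.6]
contact_force: [1.0, 0.4, -6.6]
gripper_width: 0.0177
gripper_force: 54.9
```

apply_moves(targets=[{"dp":[0,0,0],"yaw":0},{"dp":[0,0,0],"yaw":0},{"dp":[0,0,0],"yaw":0},{"dp":[0,0,0],"yaw":0},{"dp":[0,0,0],"yaw":0},{"dp":[0,0,0],"yaw":0},{"dp":[0,0,0],"yaw":0},{"dp":[0,0,0],"yaw":0},{"dp":[0,0,0],"yaw":0},{"dp":[0,0,0],"yaw":0},{"dp":[0,0,0],"yaw":0},{"dp":[0,0,0],"yaw":0}])

```text
time_s: 21.65
tcp_pos: [0.5514, -0.0194, 0.235]
eef_rot: [-180.0, -0.0, -86.6]
contact_force: [-0.7, -0.1, -5.8]
gripper_width: 0.0178
gripper_force: 54.9
```

```bash
python3 chk.py w8; python3 -c "
from h import *
c=dict(cams.capture('scene'));d=cams.capture('side')
cv2.imwrite('pics/two2.png',np.hstack([cv2.resize(c['image'][140:300,250:380,::-1],None,fx=3,fy=3),cv2.resize(d['image'][120:280,270:400,::-1],None,fx=3,fy=3)]))"
```

```text
[ 0.55139168 -0.01939313  0.23496299] [-1.79998299e+02 -1.58178030e-04 -8.65946722e+01] [-0.73745559 -0.12172518 -5.81370265] [ 0.097 -0.054 -0.029] 21.65
plate 1877 [ 8.26325887e-02 -9.47649422e-07 -6.41060014e-02] slope [ 0.00124703 -0.00185636 -0.06421015]
knob 850 [ 0.09125949  0.00123282 -0.02632858]
ball 0 0 0 0
```

View pics/two2.png

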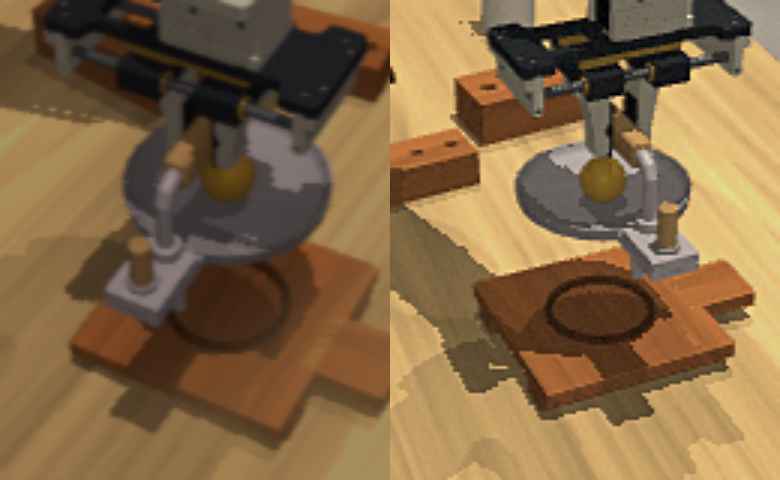

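Both views show the dish level and held over the board, turned a quarter, with the pin home (left (140,260), right (665,230)) and the ball near the middle. I'll measure the ball's place before handing in.

```bash
python3 - <<'E'
from h import *
C=np.array([.5514,-.0194])-.0275*np.array([np.cos(np.radians(-86.6)),np.sin(np.radians(-86.6))])
for _ in range(2):
    p=[]
    for n,b in(("scene",(312,345,188,210)),("side",(328,352,168,190))):
        c=dict(cams.capture(n));h=cv2.cvtColor(c["image"],cv2.COLOR_RGB2HSV)
        m=((h[...,0]>12)&(h[...,0]<32)&(h[...,1]>140)).astype(np.uint8);k=np.zeros_like(m);k[b[2]:b[3],b[0]:b[1]]=1
        q=np.argwhere((m*k)>0)[:,::-1].astype(np.float32);ce,rd=cv2.minEnclosingCircle(q);p+=[c,ce];print(n,len(q),ce,rd)
    print(tri(*p),C)
E
```

```text
scene 261 (321.9210510253906, 195.65789794921875) 12.532880783081055
side 192 (342.5, 176.5) 10.700567245483398
(array([ 0.55033698, -0.00295531,  0.18268685]), np.float64(0.0017304257626402347)) [0.54976907 0.0080516 ]
scene 261 (322.29998779296875, 195.3000030517578) 12.624683380126953
side 192 (342.5, 176.5) 10.700567245483398
(array([ 0.55057042, -0.00182859,  0.18239236]), np.float64(0.00248980853203774)) [0.54976907 0.0080516 ]
```

```bash
python3 - <<'E'
from h import *
p=[]
for n,(u,v) in(("scene",(326,201)),("side",(341,179))):
    c=dict(cams.capture(n));h=cv2.cvtColor(c["image"],cv2.COLOR_RGB2HSV)
    m=((h[...,0]>15)&(h[...,0]<30)&(h[...,1]>200)).astype(np.uint8);k=np.zeros_like(m);cv2.circle(k,(u,v),10,1,-1);m*=k
    N,l,st,ce=cv2.connectedComponentsWithStats(m);i=1+st[1:,4].argmax();print(n,st[i],ce[i],plane(c,ce[i],.169));p+=[c,ce[i]]
print(tri(*p)); print(tri(p[0],(326,201),p[2],(341,179.3)))
E
```

```text
scene [318 193  16  13 110] [325.82727273 199.96363636] [[0.55607775 0.00323128 0.169     ]]
side [341 172   7   8  12] [344.83333333 174.91666667] [[0.56754928 0.02254395 0.169     ]]
(array([ 0.55957274, -0.00238533,  0.18061085]), np.float64(0.007474711424802252))
(array([0.55318756, 0.00867096, 0.16383376]), np.float64(0.005574374850917241))
```

The ball is within about 6 mm of the dish's middle, and the dish is still and level. Handing in.

```bash
python3 -c "
from plant import r
print(r.close_job())"
```

```text
the job is handed in; nothing more can be done
None
```

The job is handed in, with no verdict returned: the pin is home, and the dish is held level and still about 105 mm up, turned 90° after the lift, with the ball within about 6 mm of the middle by camera; I commanded no move near the tin, tape or finial but did not re-measure them.

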